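# Lock the bottle in the bench vise and take off its push-and-turn cap

## Robot

A 7-joint arm with a two-finger parallel gripper is mounted at the origin on the work surface. World frame = base frame: x ahead of the robot, y to its left, z up, the work surface at z = 0. Lengths are in m, angles in rad, forces in N, time in s.
With the tool pointing down it reaches from about 0.425 to 0.925 m from the base axis. Payload 6.8 kg.
Tool frame: the origin (TCP) lies on the front face of the gripper's body, between the roots of the fingers; the fingertips stand 73 mm ahead of it and the grasp point (between the pads) lies 54 mm ahead of it; z points along the fingers, y is the direction in which the jaws open and shut (so a half turn about z gives the same grasp; the last joint's range is limited). The gripper opens to 85 mm and grips with 20 to 120 N. Pads are 22 mm wide; open, the fingers measure 114 mm over their backs; the gripper's body (76 mm by 85 mm) begins 54 mm behind the grasp point. The pads swing forward as they close: fully open they stand 13 mm farther back than shut.
Start: joints at [1.082, 0.477, 0.022, 1.555, -0.011, 1.109, -0.083], TCP at [0.251, -0.627, 0.304] pointing down, gripper open.
Joint ranges: [-2.96, 2.96], [-0.34, 2.1], [-1.41, 1.46], [0.24, 2.44], [-1.37, 4.51], [0.17, 1.92], [-2.96, 2.96]. Speed limits (rad/s): [2.39, 2.39, 3.14, 3.14, 3.14, 3.14, 3.14].

## Interface

Orientations are given as a rotation vector (axis times angle).
In Python, from bench import * gives the robot as it stands.
- The arm moves only by the tool jog_arm, never from a script. Its argument "plan" is a list of rows, each a list of 2 entries, a list of its own where there are three numbers: the shift along the world's x, y, z in cm, then the turn about the world's z in rad. In form: [[[tx, ty, tz], twist], ...]. A call has 1 to 12 rows; each row shifts and turns the commanded pose from where the row before left it; what a row does not reach is not made up. A row lasts 1/10 s, in which the tool goes at most 50 mm and 8.59 degrees, less where a joint would pass 70% of its speed; a pose out of reach is approached as far as the arm can. A call is refused whole if a number of a shift passes 5 or a number of a turn 0.15, either way. A call with a gripper value outside its range is refused whole. "hand" is the finger opening in cm, from 0 to 8.54, set as the call begins (left out, the last holds). The fingers move at their own pace and stop on an object; "grip_force" is the grip in N (left out, the last holds). Time passes only in rows, so rows that do not move let the fingers close. It gives the time, the measured TCP pose, the force and the opening at its end, in the units of the state.
- get_obs(): the state, without advancing time (a new reading comes with each control period).
- grab_frame(name): name is "side" or "top"; returns the picture (384x512x3 uint8, red, green, blue); there is no depth.
- get_calibration(name): a dict with "intrinsics" (3x3 intrinsics, pixels), "k1" (the pictures are not rectified: a ray, as slopes to the right and down, at radius r is drawn at 1 + k1 r^2 times it, then the intrinsics apply), "xyz" and "orientation" of the camera in the world. Camera axes: x right, y down, z forward; pixel columns grow to the right and rows downward; lengths in m; the calibration is good to about 2 mm. A picture is of the moment at which its call begins. get_calibration takes no time and is no camera call.
- hand_in(): hands the job in, once; it reports no verdict.
The state is a dict: "clock": time; "joints": joint angles; "qvel": joint speeds; "tau": joint torques, N m; "tcp_pos": TCP position; "orientation": TCP orientation; "contact_force": force on the tool from outside, world axes, zero at the start; "moment": the same for the moment, N m; "grip_width": finger opening in m.
Only numpy, scipy, OpenCV 4.12 (cv2) and the standard library are available. Lean on these libraries where they do the work, as an engineer would, in place of code of your own. Each camera call takes 0.05 s, during which the arm holds its last target. There are 200 camera calls.

## Task

Lock the square plastic bottle in the bench vise by swinging the vise's lever round until its plunger clicks into the marked notch. Then push the bottle's safety cap down and, keeping it pushed, twist it anticlockwise until it is free, and lift it off. Finish while still holding the cap level over the open bottle, about 8 cm above its mouth and touching nothing but the gripper, with the bottle still standing locked in the vise and the jar, mallet and socket wrench left alone.

Things in the scene. Friction and masses are not known exactly. Their poses are not given: they have to be found in the camera images.
- clamp_lever (a joint): Angle (rad) of the vise's clamp lever about its upright pivot, growing anticlockwise from above as it closes the sliding jaw by 8 mm. Starts at 0 to 0.35; marked lock notch at 1.20, end stop 1.27. A spring ball plunger under it climbs a tooth on the steel quadrant plate at about 1.08 (5 to 10 N at the knob), then snaps into the notch, where it stays.
- lever_knob (a point): Middle of the black knob on the end of the vise's lever: an upright, slightly tapered round knob 25 mm across and 40 mm tall (this point is 18 mm above its lower end and 22 mm below its top), 95 mm from the pivot, 118 mm above the counter. It moves on a level circle about lever_pivot. The lever's bar runs below it; the quadrant plate lies 58 mm below this point.
- lever_pivot (a point): Point on the upright axis of the vise's lever, at the height of the knob's middle; fixed to the vise. Its x axis lies across the vise's jaws (along the jaw faces) and its y axis along the vise from the fixed jaw towards the lever.
- notch (a point): Where the middle of the knob stands when the lever is in the marked lock notch (a bright line scribed between two raised teeth on the dark quadrant plate); fixed to the vise.
- vise: Grey cast quick-lock bench vise bolted to the counter, bed 205 mm long by 100 mm wide. Origin on the counter under the place of the bottle. Its y axis runs along the vise from the fixed jaw to the sliding jaw and the lever; bed top 22 mm and jaw tops 66 to 67 mm above the counter. The lever's free end is on the vise's -x, +y side.
- bottle: White square wide-mouth plastic bottle, 76 x 76 mm, 134 mm tall without cap, loose on the vise's bed between the rubber-faced jaws, flats along them; 0.4 to 0.8 kg. Origin at the centre of its underside (22 mm above the counter), z up. Square body to 92 mm, sloping shoulder to 104 mm, then a 36 mm round neck with three locking ledges. The closing jaw shifts it by up to 6 mm.
- cap: Grey ribbed round cap, 56 mm across (58 over ribs), 34 mm tall; origin at the centre of its lower edge, 112 mm above the bottle's underside when locked; z up. Sprung: pushes down 6 mm to a stop (6 N to start, 15 N at the stop). Turns only when 4.3 mm or more down, anticlockwise from above: free to lift from 46 degrees, hard stop at 74 (aim for 60). 8 mm of room below it.
- mouth (a point): Centre of the bottle's mouth: the top of its neck, 134 mm above its underside. z points up.
- jar: Bystander: round glass jar with a silver twist cap, 72 mm across and 105 mm tall; origin at the centre of its underside. To be left alone.
- mallet: Bystander: black rubber mallet lying on its side, 300 mm long, head 58 mm thick and 88 mm wide; origin on the counter at mid length, x along the handle towards the head. To be left alone.
- ratchet: Bystander: chrome socket wrench lying flat, 220 mm long, 25 mm high; origin on the counter near mid length, x towards the head. To be left alone.
Not all that is in view belongs to the job. What is shaped like the bottle but green is not meant. Of the things that look like the cap, the smaller one is meant.

How it is judged:
On the way, in this order (a step that is already met when the one before it is completed fails the run):
1. the vise's lever rests in the marked lock notch, the cap still locked on the bottle (value of joint clamp_lever between 1.14 and 1.26 rad and z of cap in the frame of bottle below 0.116 m and angle between the x axis of cap and the x axis of bottle, either way round below 0.2 rad), for 0.2 s.
2. with the vise locked, the cap is pushed down at least 3.5 mm, not yet turned (z of cap in the frame of bottle below 0.1085 m and angle between the x axis of cap and the x axis of bottle, either way round below 0.4 rad and value of joint clamp_lever above 1.14 rad), for 0.05 s.
3. the cap is twisted free (more than 40 degrees) while on the neck (angle between the x axis of cap and the x axis of bottle, either way round above 0.7 rad and z of cap in the frame of bottle below 0.122 m and horizontal distance between cap and mouth below 0.006 m), for 0.05 s.
At the end, for the whole second after the job is handed in: Cap held level and still, only by the fingers, lower edge 40 to 150 mm above the mouth and within 40 mm sideways; lever in the lock notch (1.14 to 1.26 rad); bottle upright on the vise bed between the jaws (within 20 mm); jar, mallet, wrench within 30 mm of their starts (contact force between cap and the fingers above 1 N and contact force between cap and bottle below 0.05 N and z of cap in the frame of mouth between 0.04 and 0.15 m and horizontal distance between cap and mouth below 0.04 m and angle between cap's own z axis and vertical below 0.3 rad and linear speed of cap below 0.03 m/s and value of joint clamp_lever between 1.14 and 1.26 rad and angle between bottle's own z axis and vertical below 0.08 rad and z of bottle in the frame of vise below 0.027 m and horizontal distance between bottle and vise below 0.02 m and distance of each of jar, mallet, ratchet from where it was at the start of the episode below 0.03 m); the arm keeps its last pose, push and grip.
It fails at once if a bystander is knocked away (more than 30 mm) (distance of any of jar, mallet, ratchet from where it was at the start of the episode above 0.03 m).
It fails at once if the bottle is tipped or pulled up out of the vise (angle between bottle's own z axis and vertical above 0.15 rad or z of bottle in the frame of vise above 0.04 m).
It also fails if it takes over 50 s, if anything falls off the work surface, if the arm or the gripper's body presses on something with over 40 N, if the wrist force passes 120 N, or if a joint passes its speed limit or range.

## Working session

There is one attempt and no reset: what is moved stays moved. The work goes in short steps, Python scripts to look and compute and a tool call to move; the robot and the scene stay as the last step left them, time stands still between calls to the robot, and variables do not carry over. Pictures are saved under pics/ and viewed, about 8 in all and at most 12, crops included, and the job is handed in when it is done.

Besides the shell and the picture viewer there is one more tool, called after "Call:" as name([rows], argument=value, ...), one row to a line, values as JSON. jog_arm: Moves the arm, as the interface text tells. Its arguments: {"type":"object","properties":{"plan":{"type":"array","items":{"type":"array"}},"hand":{"type":"number"},"grip_force":{"type":"number"}},"required":["plan"]}

```bash
mkdir -p pics; python3 - <<'E'
from bench import *
import cv2
o=get_obs();print({k:(v if not hasattr(v,'round') else v) for k,v in o.items()})
for n in("side","top"):
    f=grab_frame(n);cv2.imwrite(f"pics/{n}0.png",f[:,:,::-1]);print(n,get_calibration(n))
E
```

```text
{'clock': 0.0, 'joints': array([ 1.08191192,  0.47778897,  0.02235899,  1.55644274, -0.01151059,
        1.10932824, -0.08310683]), 'qvel': array([ 4.17710311e-04,  6.78029708e-05,  4.99400779e-04, -1.38646681e-03,
        4.31905466e-04,  6.54557403e-04, -4.35067820e-04]), 'tau': array([-1.24675244e-03, -5.96459699e+01,  1.60714701e+00, -2.81201327e+01,
        1.24574019e-02,  9.35408782e-03,  8.25244172e-06]), 'tcp_pos': array([ 0.25067746, -0.62622714,  0.30293713]), 'orientation': array([-3.08308341e+00, -5.94180958e-01,  7.54438831e-04]), 'contact_force': array([-0.74141715,  0.55896061,  0.14290384]), 'moment': array([ 0.0038074 , -0.03314407, -0.02746793]), 'grip_width': 0.08548035272441941}
side {'intrinsics': array([[407.94435977,   0.        , 255.89718945],
       [  0.        , 407.94435977, 187.3666348 ],
       [  0.        ,   0.        ,   1.        ]]), 'k1': -0.08119958732390552, 'xyz': array([ 0.46855412, -0.69000598,  0.98194028]), 'orientation': array([-2.45860227,  0.27166345, -0.07300638])}
top {'intrinsics': array([[372.91223995,   0.        , 255.09320355],
       [  0.        , 372.91223995, 200.17078148],
       [  0.        ,   0.        ,   1.        ]]), 'k1': -0.1257504832200495, 'xyz': array([ 0.38318587, -0.009811  ,  1.35143456]), 'orientation': array([-2.12275491,  2.12698719, -0.17567203])}
```

View pics/side0.png

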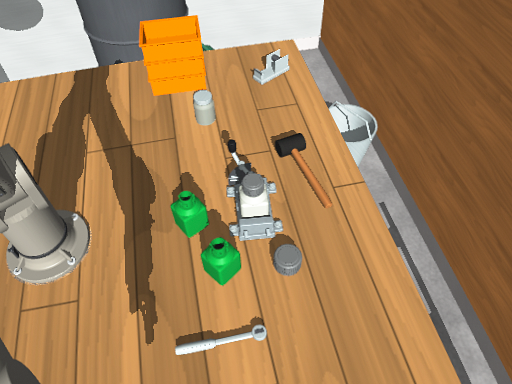

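View pics/top0.png

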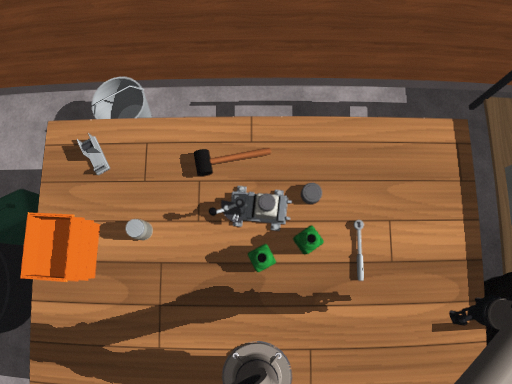

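The side view shows the vise with the white bottle and its grey cap at about (254,184). The lever knob is at (231,146), and in the top view the cap is at (266,202) and the knob at (213,211). There are two cap-like things: the one on the bottle, and a loose, larger one at side (287,260) / top (311,193). The one on the white bottle is meant. Next I enlarge to confirm that and to pick points.

```bash
python3 - <<'E'
import cv2,numpy as np
a=cv2.imread('pics/side0.png')[130:280,200:320];b=cv2.imread('pics/top0.png')[170:240,195:335]
A=cv2.resize(a,None,fx=4,fy=4,interpolation=cv2.INTER_CUBIC)[:600]
cv2.imwrite('pics/sc.png',A)
cv2.imwrite('pics/tc.png',cv2.resize(b,None,fx=5.6,fy=5.6,interpolation=cv2.INTER_CUBIC))
E
cat > h.py <<'E'
import numpy as np,cv2
from scipy.spatial.transform import Rotation as R
from bench import *
def ray(n,uv):
    c=get_calibration(n);K=c['intrinsics']
    p=cv2.undistortPoints(np.array([[uv]],float),K,np.array([c['k1'],0,0,0,0.]))[0,0]
    return np.array(c['xyz']),R.from_rotvec(c['orientation']).apply([p[0],p[1],1])
def onz(n,uv,z):
    o,d=ray(n,uv);return o+d*(z-o[2])/d[2]
def tri(s,t):
    (o1,d1),(o2,d2)=ray('side',s),ray('top',t)
    k=np.linalg.lstsq(np.c_[d1,-d2],o2-o1,rcond=None)[0]
    p,q=o1+k[0]*d1,o2+k[1]*d2
    return (p+q)/2,np.linalg.norm(p-q)
def proj(n,P):
    c=get_calibration(n);r=R.from_rotvec(c['orientation']).inv()
    x=r.apply(np.array(P)-c['xyz'])
    return cv2.projectPoints(x.reshape(-1,1,3),np.zeros(3),np.zeros(3),c['intrinsics'],np.array([c['k1'],0,0,0,0.]))[0].reshape(-1,2)
E
```

```text
(no output)
```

View pics/sc.png

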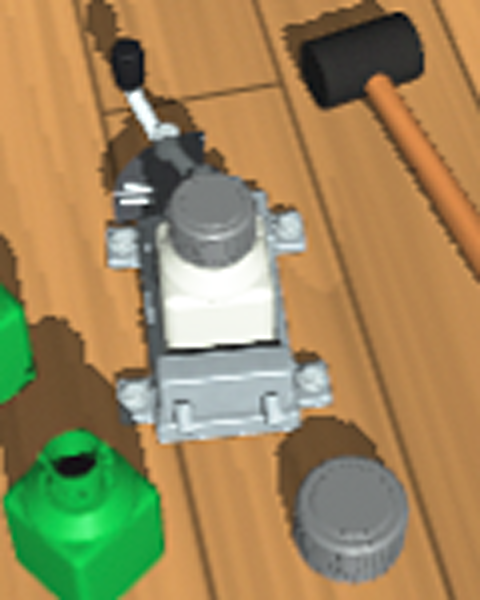

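View pics/tc.png

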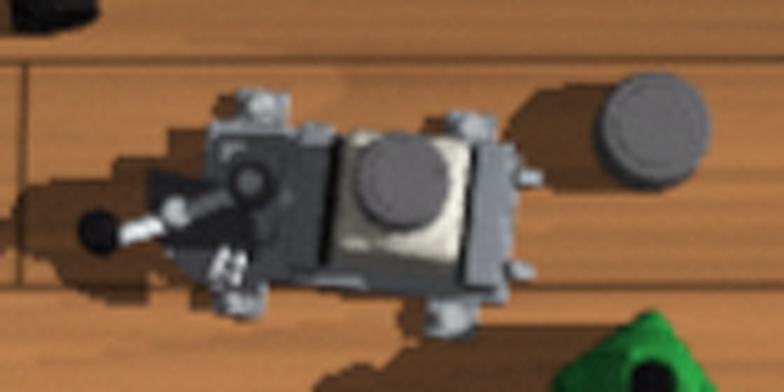

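The crops confirm it. The cap on the white bottle, top crop (403,182), is the smaller one; the loose one at (653,130) is bigger, so it is the decoy. The knob is at top crop (98,232), the pivot hub at (252,183) and the notch teeth at (228,265). The lever has to swing anticlockwise, towards the robot.

```bash
python3 - <<'E'
from h import *
T=lambda u,v:(195+(u+.5)/5.6-.5,170+(v+.5)/5.6-.5)
S=lambda u,v:(200+(u+.5)/4-.5,130+(v+.5)/4-.5)
p=lambda l,x:print(l,np.round(x,4))
kt=onz('top',T(98,232),.140);p('knob top',kt);p('knob side',onz('side',S(127,48),.140))
ct=onz('top',T(402,180),.168);p('cap top',ct);p('cap side',onz('side',S(212,203),.168))
p('cap tri',tri(S(212,203),T(402,180))[0])
for z in(.07,.1,.118):p(f'pivot {z}',onz('top',T(252,183),z))
p('hub elbow',onz('top',T(176,209),.1))
m=onz('top',T(228,266),.062);p('marks',m);p('marks side',onz('side',S(132,193),.062))
B=[onz('top',T(*q),.015) for q in((265,105),(470,125),(452,318),(240,298))]
for b in B:p('bolt',b)
d1=B[0]-B[1];d2=B[3]-B[2];print('yaw',[np.degrees(np.arctan2(-d[0],d[1])) for d in(d1,d2)])
d=B[1]-B[2];print(np.degrees(np.arctan2(d[1],d[0])));d=B[0]-B[3];print(np.degrees(np.arctan2(d[1],d[0])))
for n,q in(('jar',(139,230)),('mallet head',(204,162)),('ratchet head',(359,225))):p(n,onz('top',q,.05))
E
```

```text
knob top [0.5621 0.1445 0.14  ]
knob side [0.5644 0.1447 0.14  ]
cap top [ 0.5878 -0.0337  0.168 ]
cap side [ 0.59   -0.0337  0.168 ]
cap tri [ 0.589  -0.0337  0.1678]
pivot 0.07 [0.6031 0.0577 0.07  ]
pivot 0.1 [0.598  0.0561 0.1   ]
pivot 0.118 [0.5949 0.0552 0.118 ]
hub elbow [0.5821 0.1023 0.1   ]
marks [0.5521 0.0728 0.062 ]
marks side [0.5506 0.0743 0.062 ]
bolt [0.6643 0.0524 0.015 ]
bolt [ 0.6505 -0.0814  0.015 ]
bolt [ 0.5242 -0.0684  0.015 ]
bolt [0.5374 0.0679 0.015 ]
yaw [np.float64(-5.867222410050145), np.float64(-5.546819711771673)]
-5.891320230298552
-6.955993485382218
jar [0.5075 0.4165 0.05  ]
mallet head [0.7552 0.1891 0.05  ]
ratchet head [ 0.5238 -0.3628  0.05  ]
```

Call:
jog_arm([
  [[1.56, 3.86, 0], -0.057],
  [[1.56, 3.86, 0], -0.057],
  [[1.56, 3.86, 0], -0.057],
  [[1.56, 3.86, 0], -0.057],
  [[1.56, 3.86, 0], -0.057],
  [[1.56, 3.86, 0], -0.057],
  [[1.56, 3.86, 0], -0.057],
  [[1.56, 3.86, 0], -0.057],
  [[1.56, 3.86, 0], -0.057],
  [[1.56, 3.86, 0], -0.057],
  [[1.56, 3.86, 0], -0.057],
  [[1.56, 3.86, 0], -0.057],
], hand=7, grip_force=40)

```text
clock: 1.3
tcp_pos: [0.4382, -0.1618, 0.3038]
orientation: [3.105, -0.478, -0.0]
contact_force: [1.0, -0.7, 0.6]
grip_width: 0.0697
```

Call:
jog_arm([
  [[1.56, 3.86, 0], -0.057],
  [[1.56, 3.86, 0], -0.057],
  [[1.56, 3.86, 0], -0.057],
  [[1.56, 3.86, 0], -0.057],
  [[1.56, 3.86, 0], -0.057],
  [[1.56, 3.86, 0], -0.057],
  [[1.56, 3.86, 0], -0.057],
  [[1.56, 3.86, 0], -0.057],
  [[0, 0, 0], 0],
  [[0, 0, 0], 0],
])

```text
clock: 2.3
tcp_pos: [0.5626, 0.1462, 0.3032]
orientation: [2.919, -1.16, -0.002]
contact_force: [-0.3, 0.0, -0.6]
grip_width: 0.07
```

Call:
jog_arm([
  [[0.05, -0.1, -4], 0],
  [[0, 0, -4], 0],
  [[0, 0, -3], 0],
  [[0, 0, -1.4], 0],
  [[0, 0, 0], 0],
  [[0, 0, 0], 0],
])

```text
clock: 2.9
tcp_pos: [0.5641, 0.1439, 0.1811]
orientation: [-2.917, 1.165, -0.002]
contact_force: [-0.2, 0.1, 0.3]
grip_width: 0.07
```

Call:
jog_arm([
  [[0, 0, 0], 0],
  [[0, 0, 0], 0],
  [[0, 0, 0], 0],
  [[0, 0, 0], 0],
  [[0, 0, 0], 0],
  [[0, 0, 0], 0],
], hand=2, grip_force=25)

```text
clock: 3.5
tcp_pos: [0.5641, 0.1447, 0.1811]
orientation: [-2.917, 1.164, -0.003]
contact_force: [-0.8, -0.5, 6.2]
grip_width: 0.0255
```

```bash
python3 - <<'E'
from h import *
f=grab_frame('side')[:,:,::-1];g=grab_frame('top')[:,:,::-1]
A=cv2.resize(f[100:250,190:310],None,fx=3.33,fy=4);B=cv2.resize(g[160:250,190:290],(400,360))
im=np.zeros((600,800,3),np.uint8);im[:,:399]=A[:600,:399];im[:360,400:]=B
cv2.imwrite('pics/grip.png',im)
o=get_obs();print(o['tcp_pos'],o['contact_force'],o['grip_width'],o['joints'])
E
```

```text
[0.56405261 0.14469662 0.18107851] [ 0.42707204 -0.2629116   6.82206556] 0.025283615674916313 [-0.1556642   0.48342669 -0.26151095  1.87433675  0.16806677  0.80299334
 -2.83539357]
```

View pics/grip.png

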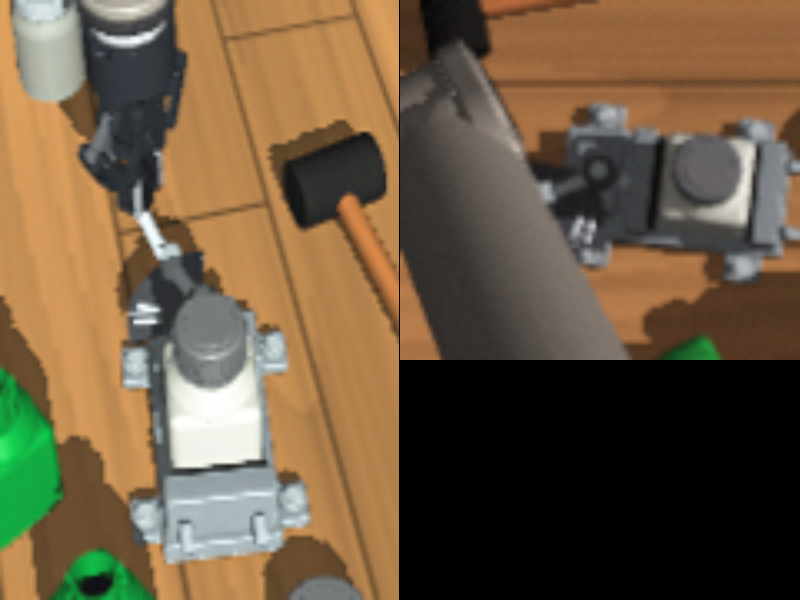

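The knob is held between the pads at a width of 25 mm, and nothing else is touched. Next I swing the lever along its circle.

Call:
jog_arm([
  [[0, 0, 0.1], 0],
  [[-0.43, -0.2, 0], 0],
  [[-0.44, -0.21, 0], 0],
  [[-0.86, -0.51, 0], 0],
  [[-0.8, -0.6, 0], 0],
  [[-0.73, -0.68, 0], 0],
  [[-0.65, -0.75, 0], 0],
  [[0, 0, 0], 0],
  [[0, 0, 0], 0],
])

```text
clock: 4.5
tcp_pos: [0.5233, 0.1157, 0.1812]
orientation: [2.918, -1.163, -0.003]
contact_force: [-4.1, 4.0, 5.8]
grip_width: 0.0251
```

Call:
jog_arm([
  [[-0.67, -0.74, 0], 0],
  [[-0.5, -0.85, 0], 0],
  [[-0.1, -0.23, 0], 0],
  [[0, 0, 0], 0],
  [[0, 0, 0], 0],
])

```text
clock: 5.0
tcp_pos: [0.5109, 0.095, 0.181]
orientation: [2.914, -1.164, -0.002]
contact_force: [-3.3, -2.9, 8.5]
grip_width: 0.0255
```

Call:
jog_arm([
  [[-0.07, -0.18, 0], 0],
  [[0, 0, 0], 0],
  [[0, 0, 0], 0],
])

```text
clock: 5.3
tcp_pos: [0.5105, 0.0936, 0.1811]
orientation: [2.915, -1.165, -0.001]
contact_force: [-2.1, -1.1, 6.7]
grip_width: 0.0255
```

Call:
jog_arm([
  [[-0.06, -0.19, 0], 0],
  [[0, 0, 0], 0],
  [[0, 0, 0], 0],
])

```text
clock: 5.6
tcp_pos: [0.5103, 0.0927, 0.1811]
orientation: [2.917, -1.164, -0.0]
contact_force: [-0.8, 0.8, 5.2]
grip_width: 0.0255
```

Call:
jog_arm([
  [[-0.05, -0.19, 0], 0],
  [[0, 0, 0], 0],
  [[0, 0, 0], 0],
])

```text
clock: 5.9
tcp_pos: [0.5099, 0.0915, 0.181]
orientation: [-2.918, 1.163, -0.0]
contact_force: [-1.0, 3.6, 5.5]
grip_width: 0.0255
```

Call:
jog_arm([
  [[0, 0.2, 0], 0],
  [[0, 0, 0], 0],
  [[0, 0, 0], 0],
  [[0, 0, 0], 0],
  [[0, 0, 4], 0],
  [[0, 0, 4], 0],
  [[-3, 0, 4], 0],
  [[-4, -4, 0], 0],
  [[0, -5, 0], 0],
  [[0, -5, 0], 0],
  [[0, 0, 0], 0],
], hand=7)

```text
clock: 7.0
tcp_pos: [0.4434, -0.0491, 0.301]
orientation: [2.909, -1.179, 0.001]
contact_force: [0.4, 0.5, -0.2]
grip_width: 0.07
```

```bash
python3 - <<'E'
from h import *
f=grab_frame('side')[:,:,::-1];g=grab_frame('top')[:,:,::-1]
cv2.imwrite('pics/s2.png',f);cv2.imwrite('pics/t2.png',g)
A=cv2.resize(f[135:245,205:285],(400,550),interpolation=cv2.INTER_CUBIC);B=cv2.resize(g[180:240,205:297],(400,261),interpolation=cv2.INTER_CUBIC)
im=np.zeros((550,800,3),np.uint8);im[:,:400]=A;im[:261,400:]=B
cv2.imwrite('pics/rel.png',im)
o=get_obs();print(o['tcp_pos'],o['contact_force'],o['grip_width'],o['joints'])
E
```

```text
[ 0.44415888 -0.04350362  0.30090217] [-0.24346827  0.42378102 -0.04063063] 0.07012223809259673 [ 0.14499927  0.11151198 -0.20068479  2.0685786   0.02709104  0.96399622
 -2.40354812]
```

View pics/rel.png

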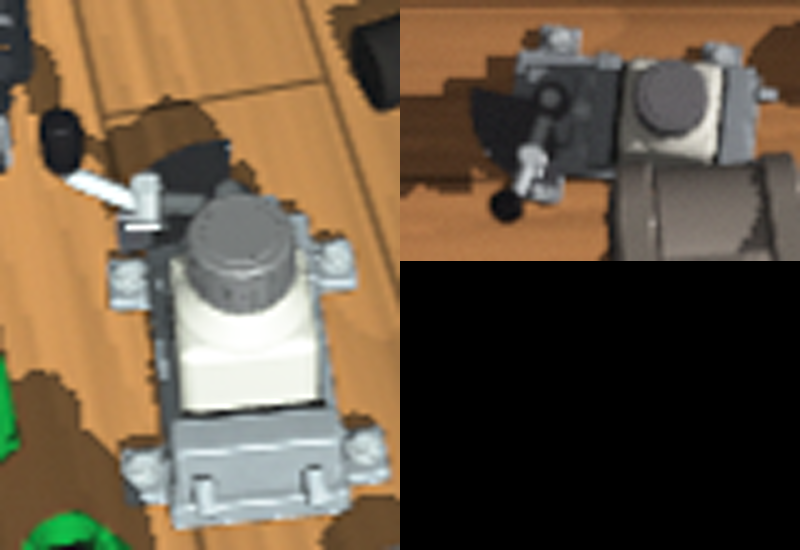

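```bash
python3 - <<'E'
from h import *
T=lambda u,v:(205+(u-400+.5)/4.348-.5,180+(v+.5)/4.35-.5)
S=lambda u,v:(205+(u+.5)/5-.5,135+(v+.5)/5-.5)
k=onz('top',T(507,207),.14);k2=onz('side',S(61,122),.14);print('knob',k,k2)
for C in((.600,.0565),(.599,.0572),(.5985,.058)):
  print([np.degrees(np.arctan2(q[1]-C[1],q[0]-C[0])) for q in(k,k2,(.563,.1447))])
print('cap',onz('top',T(672,98),.168),onz('side',S(242,229),.168))
g=cv2.imread('pics/t2.png');f=cv2.imread('pics/s2.png')
for n,im,(u,v) in(('top',g,(268,203)),('side',f,(253,181))):
  h=cv2.cvtColor(im,cv2.COLOR_BGR2HSV);m=((h[...,1]<40)&(h[...,2]>70)&(h[...,2]<135)).astype(np.uint8)
  z=np.zeros_like(m);z[v-14:v+24 if n=='side' else v+14,u-14:u+15]=1;m=cv2.morphologyEx(m*z,cv2.MORPH_OPEN,np.ones((3,3),np.uint8))
  c=max(cv2.findContours(m,0,2)[0],key=cv2.contourArea);print(n,cv2.boundingRect(c),cv2.minEnclosingCircle(c))
E
```

```text
knob [0.50861196 0.08740623 0.14      ] [0.51273205 0.08699047 0.14      ]
[np.float64(161.3151402092371), np.float64(160.74114395535543), np.float64(112.758104456649)]
[np.float64(161.52119966082157), np.float64(160.94893443474018), np.float64(112.3636660154735)]
[np.float64(161.88486035846924), np.float64(161.32420720183754), np.float64(112.26703391557075)]
cap [ 0.5864385  -0.03630858  0.168     ] [ 0.59096814 -0.03401194  0.168     ]
top (258, 194, 17, 16) ((266.0, 201.5), 9.708344459533691)
side (239, 171, 25, 26) ((249.63157653808594, 182.4736785888672), 13.595460891723633)
```

The picture shows the lever over the notch marks. The knob bears 161°, the marks bear 161°, and the forces showed a snap and centring there. The cap is now at about (0.589, -0.035), so I move above it.

Call:
jog_arm([
  [[4, 0.25, 0], 0],
  [[4, 0.25, 0], 0],
  [[4, 0.25, 0], 0],
  [[2.45, 0.1, 0], 0],
  [[0, 0, -1], 0],
  [[0, 0, 0], 0],
  [[0, 0, 0], 0],
  [[0, 0, 0], 0],
], hand=8.5)

```text
clock: 7.9
tcp_pos: [0.5881, -0.0335, 0.2911]
orientation: [2.918, -1.163, -0.0]
contact_force: [-0.2, -0.7, 0.9]
grip_width: 0.0849
```

Call:
jog_arm([
  [[0.1, -0.15, -3], 0],
  [[0, 0, -3], 0],
  [[0, 0, -1.5], 0],
  [[0, 0, -1], 0],
  [[0, 0, 0], 0],
  [[0, 0, 0], 0],
])

```text
clock: 8.5
tcp_pos: [0.5905, -0.0352, 0.2069]
orientation: [-2.917, 1.164, -0.002]
contact_force: [-0.2, -1.7, 0.8]
grip_width: 0.0849
```

```bash
python3 - <<'E'
from h import *
f=grab_frame('side')[:,:,::-1]
cv2.imwrite('pics/s3.png',f);cv2.imwrite('pics/s3c.png',cv2.resize(f[110:245,205:305],(500,600)[:1]+(675,),interpolation=cv2.INTER_CUBIC)[:600])
o=get_obs();print(o['tcp_pos'],o['contact_force'],o['grip_width'],o['joints'])
E
```

```text
[ 0.59067508 -0.0352579   0.20719091] [ 0.04403469  0.08498474 -0.13526952] 0.08512971754845794 [ 0.09156638  0.45511381 -0.17781831  1.83924013  0.10345989  0.85404737
 -2.46647542]
```

View pics/s3c.png

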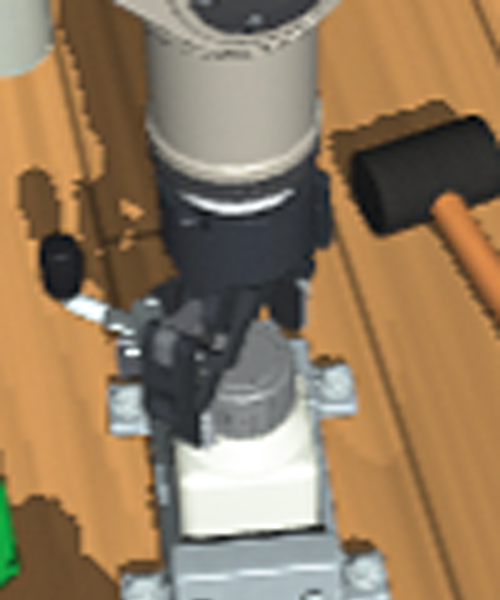

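The fingers straddle the cap, so I close on it.

Call:
jog_arm([
  [[-0.15, 0, 0], 0],
  [[0, 0, 0], 0],
  [[0, 0, 0], 0],
  [[0, 0, 0], 0],
  [[0, 0, 0], 0],
  [[0, 0, 0], 0],
], hand=5, grip_force=70)

```text
clock: 9.15
tcp_pos: [0.5888, -0.0352, 0.207]
orientation: [-2.917, 1.164, -0.002]
contact_force: [-1.5, 0.5, 5.5]
grip_width: 0.0553
```

Call:
jog_arm([
  [[0, 0, -0.3], 0],
  [[0, 0, -0.2], 0],
  [[0, 0, -0.15], 0],
  [[0, 0, 0], 0],
  [[0, 0, 0], 0],
  [[0, 0, 0], 0],
])

```text
clock: 9.75
tcp_pos: [0.5888, -0.0352, 0.2015]
orientation: [-2.918, 1.164, -0.002]
contact_force: [-5.3, 0.6, 14.4]
grip_width: 0.0549
```

Call:
jog_arm([
  [[0, 0, -0.15], 0],
  [[0, 0, 0], 0],
  [[0, 0, 0], 0],
])

```text
clock: 10.05
tcp_pos: [0.5889, -0.0352, 0.201]
orientation: [-2.917, 1.164, -0.003]
contact_force: [-7.5, 0.8, 21.4]
grip_width: 0.0552
```

Call:
jog_arm([
  [[-0.1, 0, 0], 0.05],
  [[0, 0, 0], 0.1],
  [[0, 0, 0], 0.12],
  [[0, 0, 0], 0.12],
  [[0, 0, 0], 0],
  [[0, 0, 0], 0],
])

```text
clock: 10.65
tcp_pos: [0.5897, -0.0353, 0.2011]
orientation: [-3.087, 0.576, -0.01]
contact_force: [-1.5, -0.3, 15.8]
grip_width: 0.0552
```

Call:
jog_arm([
  [[0, 0, 0], 0.12],
  [[0, 0, 0], 0.12],
  [[0, 0, 0], 0.12],
  [[0, 0, 0], 0.12],
  [[0, 0, 0], 0.12],
  [[0, 0, 0], 0.06],
  [[0, 0, 0], 0],
  [[0, 0, 0], 0],
])

```text
clock: 11.45
tcp_pos: [0.5898, -0.0352, 0.2011]
orientation: [3.107, 0.455, 0.01]
contact_force: [-1.0, -1.6, 15.8]
grip_width: 0.055
```

```bash
python3 - <<'E'
from h import *
f=grab_frame('side')[:,:,::-1];g=grab_frame('top')[:,:,::-1]
A=cv2.resize(f[140:250,205:305],(500,550),interpolation=cv2.INTER_CUBIC)
cv2.imwrite('pics/s4c.png',A)
o=get_obs();print(o['tcp_pos'],o['contact_force'],o['moment'],o['grip_width'],o['joints'])
E
```

```text
[ 0.58982432 -0.03515033  0.20115025] [ 0.38091038 -0.81804016 15.15357064] [0.00938166 0.32342237 0.04862302] 0.05490020110288138 [ 0.27651759  0.48780974 -0.42070049  1.83490471  0.2553305   0.86547778
 -1.54637699]
```

View pics/s4c.png

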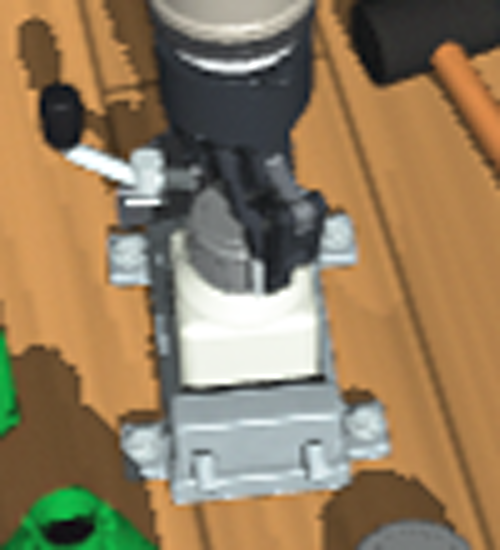

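The picture shows the cap turned with the gripper and the bottle still clamped. The twist moment is near zero, so it turned without slipping. I lift gently first.

Call:
jog_arm([
  [[0, 0, 0.3], 0],
  [[0, 0, 0.4], 0],
  [[0, 0, 0.4], 0],
  [[0, 0, 0], 0],
  [[0, 0, 0], 0],
])

```text
clock: 12.05
tcp_pos: [0.5876, -0.0354, 0.2091]
orientation: [3.108, 0.455, 0.001]
contact_force: [2.3, -0.1, 3.0]
grip_width: 0.055
```

Call:
jog_arm([
  [[0.1, 0, 0.4], 0],
  [[0, 0, 0.5], 0],
  [[0, 0, 0.5], 0],
  [[0, 0, 0.5], 0],
  [[0, 0, 0], 0],
  [[0, 0, 0], 0],
])

```text
clock: 12.65
tcp_pos: [0.5884, -0.0354, 0.228]
orientation: [3.108, 0.455, 0.0]
contact_force: [0.3, 0.1, -0.1]
grip_width: 0.055
```

Call:
jog_arm([
  [[0, 0, 2], 0],
  [[0, 0, 2.2], 0],
  [[0, 0, 2], 0],
  [[0, 0, 1.5], 0],
  [[0, 0, 0.5], 0],
  [[0, 0, 0], 0],
  [[0, 0, 0], 0],
  [[0, 0, 0], 0],
  [[0, 0, 0], 0],
  [[0, 0, 0], 0],
])

```text
clock: 13.65
tcp_pos: [0.5883, -0.0353, 0.3094]
orientation: [-3.108, -0.455, 0.001]
contact_force: [-0.7, 0.7, -0.9]
grip_width: 0.0551
```

```bash
python3 - <<'E'
from h import *
f=grab_frame('side')[:,:,::-1]
cv2.imwrite('pics/s5.png',f)
A=cv2.resize(f[115:245,205:305],(460,598),interpolation=cv2.INTER_CUBIC)
cv2.imwrite('pics/s5c.png',A)
o=get_obs();print(o['tcp_pos'],o['contact_force'],o['moment'],o['grip_width'],abs(o['qvel']).max())
E
```

```text
[ 0.58829457 -0.03532456  0.3094931 ] [ 0.4563644   0.19140139 -0.06184735] [-0.03077138 -0.04817086  0.0776635 ] 0.05469063514813362 0.003112486711306881
```

View pics/s5c.png

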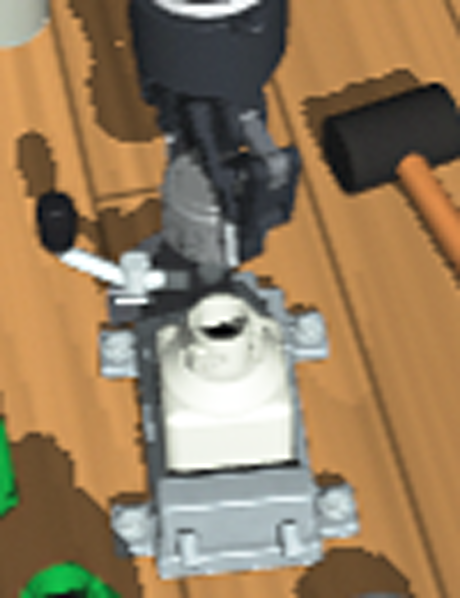

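The neck is open and the cap is held level above it. The bottle is upright in the vise and the lever is still over the notch. I hand in.

```bash
python3 -c "
from bench import *
print(hand_in())"
```

```text
the job is handed in; nothing more can be done
None
```

I did the whole job and handed it in at about 13.7 s; the hand-in reports no verdict.

- **Lever:** I gripped the knob and swung it along its circle into the marked notch. The force changed from pulling forward to pushing back there. After I let go, the camera put the knob at about 161°, the same bearing as the notch marks.
- **Cap:** I gripped it and pushed it down about 6 mm to the stop, where the force rose to 21 N. I then turned it 60° anticlockwise. The twisting moment afterwards was about 0.05 N m, so it turned without slipping in the grip.
- **Last checks:** The cap is level and still in the fingers at 55 mm width, with no outside force above the noise. By my estimate its lower edge is about 8 cm above the mouth. The last picture shows the neck open, the bottle upright between the jaws and the lever over the notch. I never moved near the jar, mallet or wrench, but did not measure them again.

**Disagreements:**
- The gripper's own position put the knob at about 158–159° just before release, 2–3° short of the camera's reading. I trusted the camera because it agreed with the notch marks.
- The two cameras differed by 2 to 5 mm on the cap and knob positions. I used the mean for the cap, and the grip closed cleanly there.

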